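# Load the battery cell into the microscope lamp's power pack

## Task

Load the thick battery cell from the grey storage cradle into the black battery holder of the lamp's power pack: flat end against the sprung contact blade, push the blade back no further than it takes, press the knobbed end down past the steel lip, and let the spring carry the knob under the lip so that the cell lies level and stays held when you let go. Do not crush the contact spring (it must never be pushed back more than 14 mm), and leave the slim cell, the dish and the flask where they are.

Things in the scene. Friction and masses are not known exactly. Their poses are not given: they have to be found in the camera images.
- cell_mid (a point): Middle of the thick cell's body, on its axis: grey and bare-metal cylinder, 26 mm across, body 65 mm long, 90 g, lying level, axis 19 mm above the bench. x runs along it to the knobbed end; the end faces are 32.5 mm either way, flat one at -x. On the +x face stands a steel knob 10 mm across, 5 mm long. Only the middle 42 mm of its length is free for fingers (stubs beside the ends).
- cell_knob (a point): Tip of the thick cell's knob, on the axis, 37.5 mm from cell_mid; axes as there.
- pack: Power pack, fixed: white base plate 8 mm thick, 84 wide, x -95 to 65 mm, with a white block 45 mm high over x -95 to -70. Origin on the bench, z up. On it, along its x, the open-topped black battery holder. The whole holder (blade, lip, saddles, lifter) stands up to 12 mm either way along x from its nominal place, differently each time and not reported: find it by touch or sight.
- seat (a point): Nominal middle of the loaded cell's body, 28 mm above the bench on the pack; axes of the pack. Loaded cell: along x, knob to +x, resting in two 45 degree V saddles (x -46 to -22 and 21 to 32 mm from here, outer edges 3 mm below the axis, 18 mm aside) that centre it. Between them fingers have room down to the holder's floor, 16 mm below this point.
- blade_place (a point): Nominal face of the free contact blade, at axis height, 27.5 mm along -x of seat: upright steel plate 20 mm wide, from 9 mm below to 22 mm above the axis. It yields along -x. Fixed black wall 23.5 mm behind this point, 10 mm higher than the axis.
- lip_place (a point): Nominal edge of the steel lip, 33.5 mm along +x of seat. Lip 18 mm wide, from 7 to 10 mm above the axis, overhanging the end wall's face by 4 mm; the knob belongs under it, against that face. Under the knobbed end (x 21 to 32 mm) a sprung steel lifter raises that end 7 mm; pressing it down takes about 4 N, and it pops up again unless the knob is under the lip.
- spring (a joint): How far the contact blade is pushed back, m: 0 free, 0.005 with the cell loaded; a level cell must push it at least 0.009 for the knob to pass the lip (some 0.011 if brought down tilted knob up). Over 0.014 is crushed; hard stop 0.018. It pushes with 1.8 N at 0 and 600 N/m more beyond (9.6 N at 0.013).
- slim_mid (a point): Middle of the slim cell, a bystander on the same cradle beside the thick one (70 mm between their axes, either side): same length and look but 18 mm in diameter, its axis 15 mm above the bench. The cradle is a 6 mm plate, 110 x 140 mm; beside each cell end two stubs, top 14 mm above the bench, 14 to 18 mm off the axis.
- dish: Bystander: flat covered glass dish, 88 mm across, 14 mm high; origin at the centre of its underside.
- flask: Bystander: glass bottle with a cap, 64 mm across, 130 mm high; origin at the centre of its underside.
Not all that is in view belongs to the job. Leave any yellow look-alike of the pack alone. Leave any brown look-alike of the part that bears cell_mid alone.

How it is judged:
By the outcome, as a careful person would: the job done as asked, in the order asked, and still so for the second after the job is handed in, with the robot touching nothing.
It also fails if it takes over 48 s, if anything falls off the work surface, if the arm or the gripper's body presses on something with over 40 N, if the wrist force passes 120 N, or if a joint passes its speed limit or range.

## Robot

A 6-joint arm with a two-finger parallel gripper is mounted at the origin on the work surface. World frame = base frame: x ahead of the robot, y to its left, z up, the work surface at z = 0. Lengths are in mm, angles in rad, forces in N, time in s.
With the tool pointing down it reaches from about 350 to 975 mm from the base axis. Payload 7.1 kg.
Tool frame: the origin (TCP) lies on the front face of the gripper's body, between the roots of the fingers; the fingertips stand 80 mm ahead of it and the grasp point (between the pads) lies 61 mm ahead of it; z points along the fingers, y is the line along which they close (so a half turn about z gives the same grasp; the last joint's range is limited). The gripper opens to 88 mm and grips with 3 to 60 N. Pads are 20 mm wide; open, the fingers measure 115 mm over their backs; the gripper's body (75 mm by 178 mm) begins 61 mm behind the grasp point.
Start: joints at [1.319, 0.423, 1.63, -0, 1.089, -0.019], TCP at [144.158, 608.131, 302.675] pointing down, gripper open.
Joint ranges: [-3, 3], [-0.9, 2.11], [0.09, 2.58], [-1.31, 4.45], [0.11, 2.69], [-2.54, 2.54]. Speed limits (rad/s): [2.39, 2.39, 3.01, 3.14, 3.14, 3.14].

## Interface

Orientations are given as a rotation vector (axis times angle).
In Python, from workcell import readout, vision, close_job gives the robot as it stands.
- The arm moves only by the tool servo_tool, never from a script. Its argument "plan" is a list that holds one entry, the list of rows, each a list of 7 numbers: the gripper command: -1 is fully open, 1 is shut, values between are in proportion, then the shift along the world's x, y, z in units of 40 mm (1.0 is 40 mm), then the turn, a rotation vector about the world's x, y, z in units of 5 degrees (1.0 is 5 degrees). A call has 1 to 5 rows; each row shifts and turns the commanded pose from where the row before left it; what a row does not reach is not made up. A row lasts 1/12 s, in which the tool goes at most 41.7 mm and 7.16 degrees, less where a joint would pass 70% of its speed; a pose out of reach is approached as far as the arm can. A call is refused whole if a number of a shift passes 1 or a number of a turn 1, either way. A call with a gripper value outside its range is refused whole. The fingers move at their own pace and stop on an object; the grip force is fixed at half the most. Time passes only in rows, so rows that do not move let the fingers close. It gives the time, the measured TCP pose, the force, the opening and the grip force at its end, in the units of the state.
- readout.get_obs(): the state, without advancing time (a new reading comes with each control period).
- vision.get_image(name): name is "scene" or "top"; returns the picture (480x640x3 uint8, red, green, blue); there is no depth.
- vision.camera_params(name): a dict with "fx", "fy", "cx", "cy" (pixels), "D" ([k1, k2, p1, p2, k3] as OpenCV has them; the pictures are not rectified), "rvec" (rotation vector, rad) and "tvec" (3), from world to camera coordinates, as OpenCV has them. Camera axes: x right, y down, z forward; pixel columns grow to the right and rows downward; lengths in mm; the calibration is good to about 2 mm. A picture is of the moment at which its call begins. camera_params takes no time and is no camera call.
- close_job(): hands the job in; it is judged then, once.
The state is a dict: "t": time; "qpos": joint angles; "qvel": joint speeds; "joint_torque": joint torques, N m; "ee_pos": TCP position; "orientation": TCP orientation; "ft_force": force on the tool from outside, world axes, zero at the start; "moment": the same for the moment, N m; "width": finger opening in mm; "grasp_force": force on a finger pad.
Only numpy, scipy, OpenCV 4.12 (cv2) and the standard library are available. Lean on these libraries where they do the work, as an engineer would, in place of code of your own. Each camera call takes 0.05 s, during which the arm holds its last target. There are 200 camera calls.

## Working session

There is one attempt and no reset: what is moved stays moved. The work goes in short steps, Python scripts to look and compute and a tool call to move; the robot and the scene stay as the last step left them, time stands still between calls to the robot, and variables do not carry over. Pictures are saved under pics/ and viewed, at most 10 in all, crops included, and the job is handed in when it is done.

Besides the shell and the picture viewer there is one more tool, called after "Emit:" as name([rows], argument=value, ...), one row to a line, values as JSON. servo_tool: Moves the arm, as the interface text tells. Its arguments: {"type":"object","properties":{"plan":{"type":"array"}},"required":["plan"]}

```bash
mkdir -p pics
cat > h.py <<'E'
import numpy as np, cv2
from workcell import readout, vision, close_job
def cam(n):
    p=vision.camera_params(n); K=np.array([[p['fx'],0,p['cx']],[0,p['fy'],p['cy']],[0,0,1.]])
    return K,np.array(p['D'],float),np.array(p['rvec'],float),np.array(p['tvec'],float)
def ray(n,uv):
    K,D,r,t=cam(n); R=cv2.Rodrigues(r)[0]
    u=cv2.undistortPoints(np.array(uv,float).reshape(-1,1,2),K,D).reshape(-1,2)
    d=np.c_[u,np.ones(len(u))]@R
    return -R.T@t.ravel(),d
def onz(n,uv,z):
    o,d=ray(n,uv); return o+d*((z-o[2])/d[:,2])[:,None]
def proj(n,P):
    K,D,r,t=cam(n); return cv2.projectPoints(np.array(P,float).reshape(-1,1,3),r,t,K,D)[0].reshape(-1,2)
def save(n,f,crop=None,s=1):
    im=vision.get_image(n)[:,:,::-1]; cv2.imwrite('pics/raw_'+f,im)
    if crop: x0,x1,y0,y1=crop; im=im[y0:y1,x0:x1]
    if s!=1: im=cv2.resize(im,None,fx=s,fy=s,interpolation=cv2.INTER_CUBIC)
    cv2.imwrite('pics/'+f,im)
E
python3 - <<'E'
from h import *
for n in('scene','top'):
    save(n,n+'1.png'); o,d=ray(n,[[320,240]]); print(n,o,d, onz(n,[[320,240]],0), vision.camera_params(n)['fx'])
print(readout.get_obs())
E
```

```text
scene [1130.63947637  576.18867806  842.56551507] [[-0.47242398 -0.49037905 -0.73242937]] [[587.17662919  12.07083001   0.        ]] 461.3734032039862
top [ 514.44536218   60.21298213 1087.80780681] [[ 0.12925617  0.0170267  -0.99150227]] [[656.25630772  78.8935017    0.        ]] 480.9643707908773
{'t': 0.1, 'qpos': array([ 1.31900672e+00,  4.23749294e-01,  1.63058463e+00, -1.44501687e-05,
        1.08859938e+00, -1.89746444e-02]), 'qvel': array([ 1.54990920e-03, -1.36432864e-03, -9.97675946e-04,  2.38548037e-04,
       -1.97100446e-05,  4.61800067e-04]), 'joint_torque': array([-7.51959033e-05, -5.45607805e+01, -2.74325413e+01,  6.45692577e-02,
        1.88226008e-02, -6.32777005e-05]), 'ee_pos': array([144.06604414, 607.77847714, 302.0001752 ]), 'orientation': array([-3.64849427e-01, -3.12016469e+00,  2.08922886e-03]), 'ft_force': array([ 0.28717296, -0.1449495 , -0.37189286]), 'moment': array([0.02837268, 0.008294  , 0.06598267]), 'grasp_force': 0.0, 'width': 87.565241627954}
```

View pics/scene1.png

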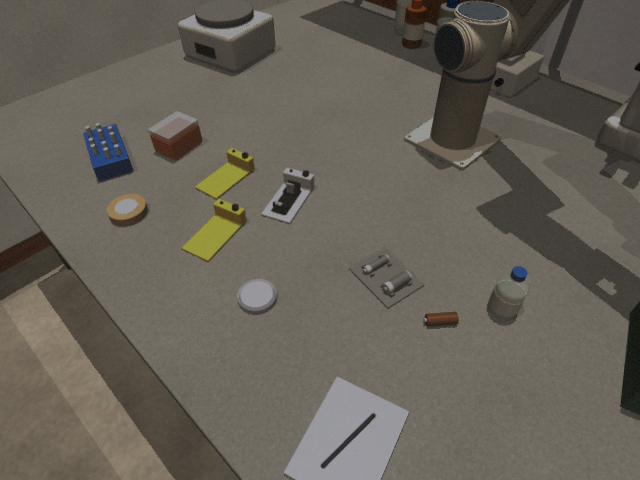

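View pics/top1.png

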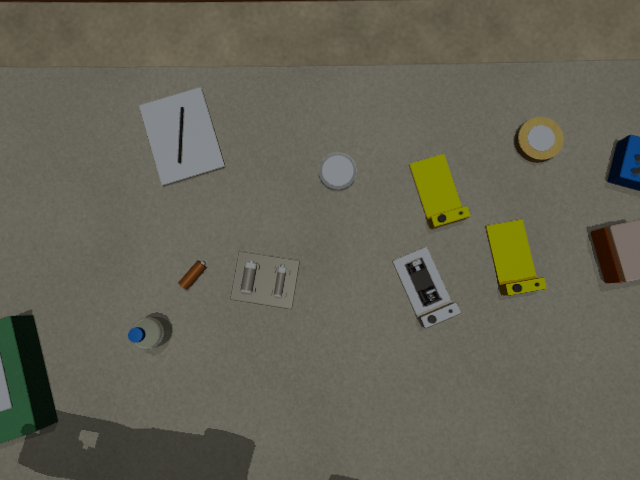

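Candidates for the cell in the top view are grey cells at (248,277) and (280,281), and a brown look-alike at (193,274). I choose the grey one at (248,277) because it looks thicker. For the pack there is one white at (427,287), with yellow look-alikes at (440,190) and (515,257), so I choose the white one. I'll check both choices in one close crop.

Run:
```python
from h import *
im=cv2.imread('pics/raw_top1.png'); sc=cv2.imread('pics/raw_scene1.png')
f=lambda a,x,y,w,h:cv2.resize(a[y:y+h,x:x+w],(400,300),interpolation=cv2.INTER_CUBIC)
o=np.vstack([np.hstack([f(im,225,240,80,60) ,f(im,375,240,120,90)]),np.hstack([f(sc,340,235,100,75),f(sc,250,160,80,60)])])
cv2.imwrite('pics/c1.png',o)
```

```text
(no output)
```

View pics/c1.png

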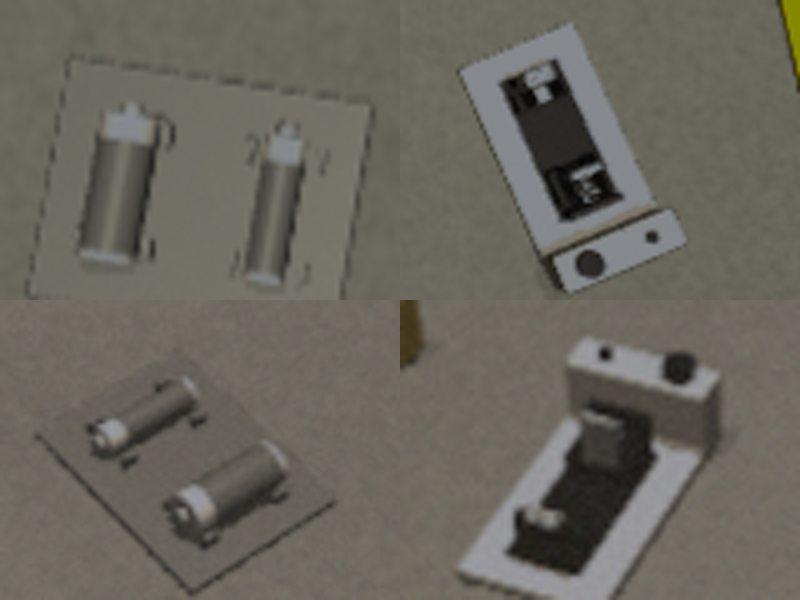

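The crop shows the thick cell on the left of the cradle: its knob tip is at top-view (251.4,260.6) and its flat end at (246.2,291.5). The slim cell is on the right. In the white pack the lip is near (417,262) and the blade near (430,294), with the block at the near end.

Run:
```python
from h import *
np.set_printoptions(precision=1,suppress=True)
k=onz('top',[[251.4,260.6],[246.2,291.2]],[19,19]) if 0 else onz('top',[[251.4,260.6],[246.2,291.2]],19)
print('cell knob,flat',k, np.linalg.norm(k[0]-k[1]))
ax=(k[0]-k[1])[:2]; print('yaw',np.degrees(np.arctan2(ax[1],ax[0])), 'mid',k[0]-37.5*(k[0]-k[1])/np.linalg.norm(k[0]-k[1]))
s=onz('scene',[[385,287.5],[408.7,274.5]],19); print('scene',s)
# slim
k2=onz('top',[[282.2,265.5],[277.8,295.5]],15);print('slim',k2, np.degrees(np.arctan2(*(k2[0]-k2[1])[1::-1])))
im=cv2.imread('pics/raw_top1.png'); hsv=cv2.cvtColor(im,cv2.COLOR_BGR2HSV)
m=np.zeros(im.shape[:2],np.uint8); m[240:335,385:470]=(hsv[240:335,385:470,2]>125)*255
c=max(cv2.findContours(m,0,cv2.CHAIN_APPROX_NONE)[0],key=cv2.contourArea)
r=cv2.minAreaRect(c); print(r,cv2.boxPoints(r))
P=onz('top',c.reshape(-1,2),8)[:,:2]
r=cv2.minAreaRect(P.astype(np.float32)); print('world',r, cv2.boxPoints(r))
# edge fits
bp=onz('top',[[392.4,261],[426.9,246.9],[451.5,301.5],[417,315]],8)[:,:2]; print(bp)
n=bp[0]-bp[1]; 
for a,b,nm in((0,3,'L'),(1,2,'R'),(0,1,'F')):
    A,B=bp[a],bp[b]; u=(B-A)/np.linalg.norm(B-A); w=np.array([-u[1],u[0]])
    d=(P-A)@w; tt=(P-A)@u; q=P[(abs(d)<6)&(tt>8)&(tt<np.linalg.norm(B-A)-8)]
    l=cv2.fitLine(q.astype(np.float32),cv2.DIST_HUBER,0,.01,.01).ravel(); print(nm,len(q),l,np.degrees(np.arctan2(l[1],l[0])))
# lip / blade bright picks
print('lip top z38',onz('top',[[417,261.6]],38),'blade top z50',onz('top',[[430.5,294]],50))
```

```text
cell knob,flat [[608.6 231.9  19. ]
 [540.7 242.6  19. ]] 68.68874712622672
yaw -8.91638292237602 mid [571.5 237.7  19. ]
scene [[598.8 230.   19. ]
 [532.3 244.4  19. ]]
slim [[597.4 163.5  15. ]
 [530.8 173.   15. ]] -8.080999364787733
((421.65386962890625, 280.78753662109375), (60.19819641113281, 36.466007232666016), 65.65890502929688) [[392.6 260.9]
 [425.9 245.8]
 [450.7 300.7]
 [417.4 315.7]]
world ((562.3248901367188, -147.30128479003906), (131.16293334960938, 81.94281005859375), 22.437604904174805) [[ 486.1 -134.5]
 [ 517.3 -210.2]
 [ 638.6 -160.1]
 [ 607.3  -84.4]]
[[ 606.4  -83.6]
 [ 637.7 -161.8]
 [ 515.6 -211.8]
 [ 486.3 -134.9]]
L 48 [   0.9    0.4  546.5 -110.8] 22.838718
R 48 [   0.9    0.4  575.8 -185. ] 22.418076
F 28 [   0.4   -0.9  621.9 -122.3] -67.55703
lip top z38 [[ 602.2 -133.1   38. ]] blade top z50 [[ 531.6 -157.4   50. ]]
```

Emit:
servo_tool([
  [[-0.36,0.72,-0.62,0,0,0,0.19],[-0.36,0.72,-0.62,0,0,0,0.19],[-0.36,0.72,-0.62,0,0,0,0.19],[-0.36,0.72,-0.62,0,0,0,0.19],[-0.36,0.72,-0.62,0,0,0,0.19]],
])

```text
t: 0.52
ee_pos: [289.0, 482.7, 302.3]
orientation: [-0.233, -3.133, 0.001]
ft_force: [0.0, 0.5, 0.4]
width: 60.6
grasp_force: 0.0
```

Emit:
servo_tool([
  [[-0.36,0.72,-0.62,0,0,0,0],[-0.36,0.72,-0.62,0,0,0,0],[-0.36,0.72,-0.62,0,0,0,0],[-0.36,0.72,-0.62,0,0,0,0],[-0.36,0.72,-0.62,0,0,0,0]],
])

```text
t: 0.93
ee_pos: [433.2, 358.6, 302.5]
orientation: [-0.235, -3.132, 0.001]
ft_force: [0.1, 0.7, -0.9]
width: 59.6
grasp_force: 0.0
```

Emit:
servo_tool([
  [[-0.36,0.72,-0.62,0,0,0,0],[-0.36,0.72,-0.62,0,0,0,0],[-0.36,0.72,-0.62,0,0,0,0],[-0.36,0.72,-0.62,0,0,0,0],[-0.36,0.72,-0.62,0,0,0,0]],
])

```text
t: 1.35
ee_pos: [577.2, 234.5, 302.3]
orientation: [-0.235, -3.132, 0.0]
ft_force: [0.9, 1.4, 0.6]
width: 59.9
grasp_force: 0.0
```

Run:
```python
from h import *
np.set_printoptions(precision=1,suppress=True)
u=np.array([.924,.383]);w=np.array([-.383,.924]);o=np.array([563.8,-146.7])
for n,p,z in(('bladeL',[286.6,182],50),('bladeR',[294.4,185],50),('lip',[278,203],38)):
    q=onz('scene',[p],z)[0]; print(n,q,(q[:2]-o)@u,(q[:2]-o)@w)
```

```text
bladeL [ 534.3 -167.3   50. ] -35.168769756132676 -7.67624546687363
bladeR [ 527.9 -143.4   50. ] -31.8804188788731 16.746121405737576
lip [ 596.6 -131.9   38. ] 35.993559861939545 1.1432602484606535
```

Emit:
servo_tool([
  [[-0.36,0.02,0.06,-0.97,0,0,0],[-0.36,0,0,-0.97,0,0,0],[-0.36,0,0,-0.97,0,0,0],[-0.36,0,0,-0.97,0,0,0],[-0.36,0,0,-0.97,0,0,0]],
])

```text
t: 1.77
ee_pos: [576.7, 238.2, 106.8]
orientation: [-0.236, -3.133, 0.0]
ft_force: [0.7, 0.2, 0.1]
width: 59.6
grasp_force: 0.0
```

Emit:
servo_tool([
  [[-0.36,0,0,-0.2,0,0,0],[-0.36,0,0,-0.2,0,0,0],[-0.36,0,0,-0.08,0,0,0],[-0.36,0,0,0,0,0,0],[-0.36,0,0,0,0,0,0]],
])

```text
t: 2.18
ee_pos: [578.2, 239.0, 91.5]
orientation: [0.235, 3.13, 0.002]
ft_force: [0.4, -0.0, -0.1]
width: 59.8
grasp_force: 0.0
```

Run:
```python
from h import *
a=vision.get_image('top')[230:320,210:330,::-1]; b=vision.get_image('scene')[220:310,330:450,::-1]
f=lambda a:cv2.resize(a,(400,300),interpolation=cv2.INTER_CUBIC)
cv2.imwrite('pics/g1.png',np.hstack([f(a),f(b)])); print(readout.get_obs()['ee_pos'])
```

```text
[578.03774827 239.0285026   91.55679461]
```

View pics/g1.png

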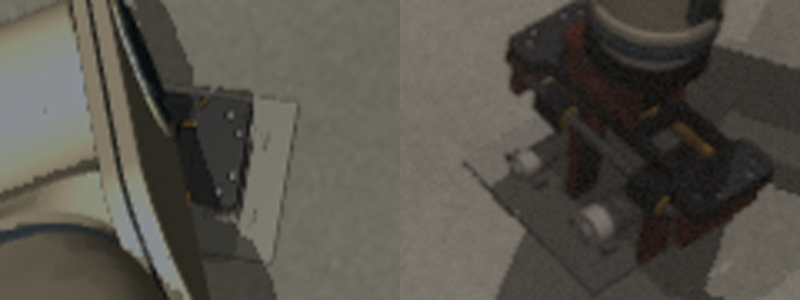

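The scene crop shows the fingers straddling the thick cell (knob at about crop (598,222)), with the slim cell clear to the left. I'll lower 3 mm and grip.

Emit:
servo_tool([
  [[-0.36,0,-0.02,-0.07,0,0,0],[0.6,0,0,0,0,0,0],[1,0,0,0,0,0,0],[1,0,0,0,0,0,0],[1,0,0,0,0,0,0]],
])

```text
t: 2.7
ee_pos: [577.0, 237.7, 86.8]
orientation: [0.235, 3.133, 0.0]
ft_force: [0.4, -0.1, -0.7]
width: 36.8
grasp_force: 0.0
```

Emit:
servo_tool([
  [[1,0,0,0,0,0,0],[1,0,0,0,0,0,0],[1,0,0,0,0,0,0]],
])

```text
t: 2.95
ee_pos: [576.9, 237.7, 86.6]
orientation: [-0.235, -3.133, 0.0]
ft_force: [-0.2, 0.5, -0.1]
width: 25.2
grasp_force: 30.0
```

Emit:
servo_tool([
  [[1,0,0,0.3,0,0,0],[1,0,0,0.7,0,0,0],[1,0,0,0.9,0,0,0],[1,0.04,-0.8,0.1,0,0,0.6],[1,0.04,-0.9,0,0,0,0.6]],
])

```text
t: 3.37
ee_pos: [581.9, 171.2, 170.6]
orientation: [0.062, 3.134, 0.003]
ft_force: [0.5, 0.7, -1.5]
width: 25.3
grasp_force: 30.0
```

Emit:
servo_tool([
  [[1,0.04,-0.9,0,0,0,0.6],[1,0.04,-0.9,0,0,0,0.6],[1,0.04,-0.9,0,0,0,0.6],[1,0.04,-0.9,0,0,0,0.6],[1,0.04,-0.9,0,0,0,0.6]],
])

```text
t: 3.78
ee_pos: [588.0, -11.9, 167.6]
orientation: [-0.344, 3.122, -0.0]
ft_force: [0.2, 0.2, -0.7]
width: 25.3
grasp_force: 30.0
```

Emit:
servo_tool([
  [[1,0.04,-0.9,0,0,0,0.6],[1,0.04,-0.9,0,0,0,0.6],[1,0.04,-0.9,0,0,0,0.6],[1,0,-0.4,0,0,0,0.2],[1,0,0,0,0,0,0]],
])

```text
t: 4.2
ee_pos: [593.1, -137.9, 167.6]
orientation: [-0.606, 3.082, -0.002]
ft_force: [0.7, 0.3, -1.0]
width: 25.5
grasp_force: 30.0
```

Run:
```python
from h import *
b=vision.get_image('scene')[110:230,230:390,::-1]; a=vision.get_image('top')[220:340,360:520,::-1]
f=lambda a:cv2.resize(a,(400,300),interpolation=cv2.INTER_CUBIC)
cv2.imwrite('pics/g2.png',np.hstack([f(a),f(b)])); o=readout.get_obs(); print(o['ee_pos'],o['orientation'],o['ft_force'],o['width'])
```

```text
[ 592.76998204 -134.72361643  167.16594193] [-6.07012321e-01  3.08222001e+00  2.94215400e-04] [ 0.32412657  0.28912673 -0.57875109] 25.25302032189613
```

View pics/g2.png

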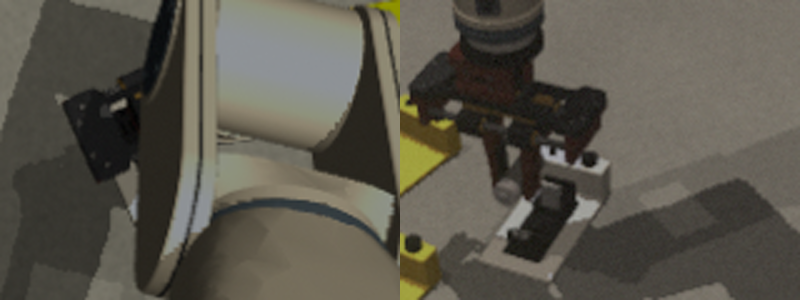

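Emit:
servo_tool([
  [[1,0,0,-0.5,0,0,0],[1,0,0,-0.4,0,0,0],[1,0,0,-0.2,0,0,0],[1,0,0,0,0,0,0],[1,0,0,0,0,0,0]],
])

```text
t: 4.72
ee_pos: [592.9, -133.2, 122.7]
orientation: [0.612, -3.081, -0.001]
ft_force: [0.4, 0.4, 0.3]
width: 25.2
grasp_force: 30.0
```

Emit:
servo_tool([
  [[1,-0.046,-0.019,0,0,0,0],[1,-0.046,-0.019,0,0,0,0],[1,-0.046,-0.019,0,0,0,0],[1,0,0,0,0,0,0],[1,0,0,0,0,0,0]],
])

```text
t: 5.13
ee_pos: [587.4, -136.7, 123.1]
orientation: [-0.61, 3.081, -0.0]
ft_force: [0.2, 0.2, -0.9]
width: 25.3
grasp_force: 30.0
```

Emit:
servo_tool([
  [[1,-0.046,-0.019,0,0,0,0],[1,-0.023,-0.01,0,0,0,0],[1,0,0,0,0,0,0],[1,0,0,0,0,0,0]],
])

```text
t: 5.47
ee_pos: [584.6, -137.8, 122.7]
orientation: [-0.61, 3.082, 0.0]
ft_force: [-0.2, 0.5, -0.5]
width: 25.4
grasp_force: 30.0
```

Emit:
servo_tool([
  [[1,-0.046,-0.019,0,0,0,0],[1,-0.023,-0.01,0,0,0,0],[1,0,0,0,0,0,0],[1,0,0,0,0,0,0]],
])

```text
t: 5.8
ee_pos: [581.8, -138.9, 122.7]
orientation: [0.61, -3.082, -0.0]
ft_force: [0.3, 0.1, -0.5]
width: 25.3
grasp_force: 30.0
```

Emit:
servo_tool([
  [[1,-0.046,-0.019,0,0,0,0],[1,-0.023,-0.01,0,0,0,0],[1,0,0,0,0,0,0],[1,0,0,0,0,0,0]],
])

```text
t: 6.13
ee_pos: [579.1, -140.0, 122.7]
orientation: [0.61, -3.082, -0.0]
ft_force: [0.5, -0.1, -1.4]
width: 25.2
grasp_force: 30.0
```

Emit:
servo_tool([
  [[1,-0.046,-0.019,0,0,0,0],[1,-0.023,-0.01,0,0,0,0],[1,0,0,0,0,0,0],[1,0,0,0,0,0,0]],
])

```text
t: 6.47
ee_pos: [576.3, -141.2, 122.7]
orientation: [0.61, -3.082, -0.0]
ft_force: [0.3, -0.5, -0.5]
width: 25.1
grasp_force: 30.0
```

Emit:
servo_tool([
  [[1,-0.046,-0.019,0,0,0,0],[1,-0.023,-0.01,0,0,0,0],[1,0,0,0,0,0,0],[1,0,0,0,0,0,0]],
])

```text
t: 6.8
ee_pos: [574.0, -142.3, 122.9]
orientation: [-0.61, 3.081, -0.0]
ft_force: [1.6, 0.9, -1.0]
width: 25.4
grasp_force: 30.0
```

Emit:
servo_tool([
  [[1,-0.046,-0.019,0,0,0,0],[1,-0.023,-0.01,0,0,0,0],[1,0,0,0,0,0,0],[1,0,0,0,0,0,0]],
])

```text
t: 7.13
ee_pos: [571.2, -143.5, 122.9]
orientation: [-0.61, 3.081, -0.0]
ft_force: [3.6, 2.2, -1.5]
width: 25.4
grasp_force: 30.0
```

```bash
cat > m.py <<'E'
from h import *
u=np.array([.924,.383])
def meas(n=10):
    F=[];S=[]
    for i in range(n):
        o=readout.get_obs(); F.append(o['ft_force']); S.append(o['ee_pos']); vision.get_image('top')
    F=np.mean(F,0);S=np.mean(S,0); print('F.u %.2f Fz %.2f s %.2f z %.1f lat %.1f'%(F[:2]@u,F[2],(S[:2]-[563.8,-146.7])@u,S[2],(S[:2]-[563.8,-146.7])@[-.383,.924]),o['moment'].round(2),'t',o['t'])
E
python3 -c "from m import *;meas()"
```

```text
F.u 4.02 Fz -0.49 s 7.98 z 122.8 lat 0.1 [ 0.36 -0.66 -0.06] t 7.5833
```

Emit:
servo_tool([
  [[1,-0.046,-0.019,0,0,0,0],[1,-0.046,-0.019,0,0,0,0],[1,-0.046,-0.019,0,0,0,0],[1,0,0,0,0,0,0],[1,0,0,0,0,0,0]],
])

```text
t: 8.05
ee_pos: [566.0, -145.7, 123.0]
orientation: [-0.609, 3.08, -0.0]
ft_force: [6.2, 3.4, -0.3]
width: 25.2
grasp_force: 30.0
```

```bash
python3 -c "from m import *;meas()"
```

```text
F.u 7.04 Fz -0.08 s 2.47 z 123.0 lat 0.1 [ 0.76 -1.01 -0.01] t 8.5
```

Emit:
servo_tool([
  [[1,-0.036,-0.015,0,0,0,0],[1,-0.036,-0.015,0,0,0,0],[1,0,0,0,0,0,0],[1,0,0,0,0,0,0]],
])

```text
t: 8.88
ee_pos: [563.5, -146.7, 123.1]
orientation: [-0.609, 3.079, -0.001]
ft_force: [7.0, 5.6, -0.6]
width: 25.3
grasp_force: 30.0
```

```bash
cat >> m.py <<'E'
def pic(name):
    b=vision.get_image('scene')[150:240,240:360,::-1]
    cv2.imwrite('pics/'+name,cv2.resize(b,(720,540),interpolation=cv2.INTER_CUBIC))
E
python3 -c "from m import *;meas();pic('p1.png')"
```

```text
F.u 8.91 Fz -0.55 s -0.25 z 123.1 lat 0.1 [ 1.   -1.3  -0.09] t 9.3333
```

View pics/p1.png

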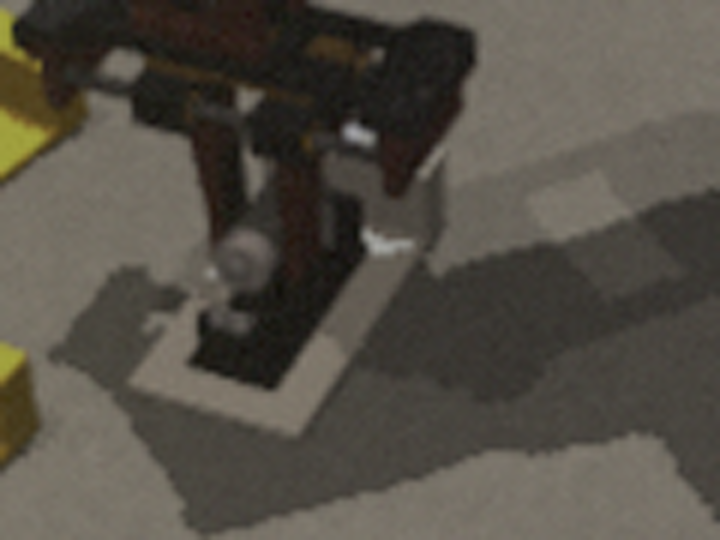

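The cell is above the holder with its knob at crop (240,258), clear of the lip at (235,318). F = 8.9 N puts the blade about 11.8 mm back, so I'll lower.

Emit:
servo_tool([
  [[1,0,0,-0.1,0,0,0],[1,0,0,-0.1,0,0,0],[1,0,0,-0.05,0,0,0],[1,0,0,0,0,0,0]],
])

```text
t: 9.77
ee_pos: [564.2, -147.3, 113.4]
orientation: [-0.61, 3.078, -0.003]
ft_force: [8.2, 2.7, 2.5]
width: 25.6
grasp_force: 30.0
```

```bash
python3 -c "from m import *;meas(5)"
```

```text
F.u 8.59 Fz 1.44 s 0.19 z 113.5 lat -0.7 [ 0.57 -1.32  0.07] t 9.9667
```

Emit:
servo_tool([
  [[1,0,0,-0.1,0,0,0],[1,0,0,-0.1,0,0,0],[1,0,0,0,0,0,0]],
])

```text
t: 10.27
ee_pos: [564.2, -147.3, 105.2]
orientation: [-0.61, 3.078, -0.003]
ft_force: [7.9, 2.6, 1.8]
width: 25.4
grasp_force: 30.0
```

```bash
python3 -c "from m import *;meas(5)"
```

```text
F.u 8.59 Fz 0.69 s 0.17 z 105.3 lat -0.7 [ 0.46 -1.34  0.06] t 10.4667
```

Emit:
servo_tool([
  [[1,0,0,-0.08,0,0,0],[1,0,0,-0.07,0,0,0],[1,0,0,0,0,0,0]],
])

```text
t: 10.77
ee_pos: [564.5, -147.4, 99.6]
orientation: [-0.61, 3.077, -0.003]
ft_force: [7.2, 2.2, 3.4]
width: 25.6
grasp_force: 30.0
```

```bash
python3 -c "from m import *;meas(5)"
```

```text
F.u 8.20 Fz 2.58 s 0.35 z 99.7 lat -0.9 [ 0.5  -1.27  0.02] t 10.9667
```

Emit:
servo_tool([
  [[1,0,0,-0.06,0,0,0],[1,0,0,-0.04,0,0,0],[1,0,0,0,0,0,0]],
])

```text
t: 11.27
ee_pos: [564.4, -147.1, 97.1]
orientation: [-0.61, 3.078, -0.003]
ft_force: [3.3, 5.5, 18.2]
width: 25.8
grasp_force: 30.0
```

```bash
python3 -c "from m import *;meas(5);pic('p2.png')"
```

```text
F.u 5.34 Fz 17.64 s 0.37 z 97.1 lat -0.6 [ 0.93 -0.57  0.05] t 11.4667
```

View pics/p2.png

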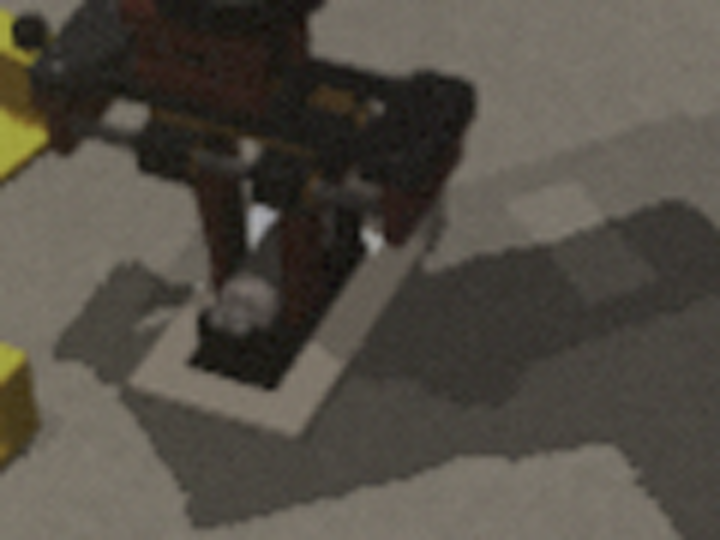

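Fz has risen to 18 N with a +3.8 N side force, which points to the cell riding one flank of the V saddles. I'll shift 1.5 mm sideways.

Emit:
servo_tool([
  [[1,-0.014,0.035,0,0,0,0],[1,0,0,0,0,0,0],[1,0,0,0,0,0,0]],
])

```text
t: 11.82
ee_pos: [564.4, -146.4, 96.7]
orientation: [-0.61, 3.076, -0.005]
ft_force: [6.1, 1.6, 10.4]
width: 25.7
grasp_force: 30.0
```

```bash
cat >> m.py <<'E'
_m=meas
def meas(n=5):
    _m(n); o=readout.get_obs(); print('F.w %.2f'%(o['ft_force'][:2]@np.array([-.383,.924])))
E
python3 -c "from m import *;meas(5)"
```

```text
F.u 6.18 Fz 11.08 s 0.66 z 96.7 lat 0.1 [ 0.24 -1.02  0.07] t 12.0167
F.w -0.16
```

Emit:
servo_tool([
  [[1,0,0,-0.03,0,0,0],[1,0,0,0,0,0,0],[1,0,0,0,0,0,0]],
])

```text
t: 12.32
ee_pos: [564.4, -146.3, 96.4]
orientation: [-0.61, 3.076, -0.005]
ft_force: [3.9, 3.2, 20.6]
width: 25.3
grasp_force: 30.0
```

Run:
```python
from m import *
meas(5)
b=vision.get_image('scene')[185:235,255:315,::-1]; cv2.imwrite('pics/p3.png',cv2.resize(b,(720,600),interpolation=cv2.INTER_CUBIC))
# expected pixels (crop coords): knob tip, body face top rim, at loaded level -6.8 and tilted
o=np.array([563.8,-146.7]);u=np.array([.924,.383])
off=0.35-11.3+27.5-32.5+5.4  # cell centre s est (TCP s 0.4 - ~6)
c=0.5-6
for nm,s,z in(('tip level',c+37.5,28),('tip +5',c+37.5,33),('face top',c+32.5,41),('face top+5',c+32.5,46),('facebot',c+32.5,15)):
    p=o+u*s; print(nm,((proj('scene',[[p[0],p[1],z]])[0]-[255,185])*12).round())
```

```text
F.u 4.40 Fz 19.98 s 0.73 z 96.4 lat 0.2 [ 0.42 -0.55  0.11] t 12.5167
F.w 2.53
tip level [283. 237.]
tip +5 [281. 220.]
face top [289. 178.]
face top+5 [287. 161.]
facebot [298. 267.]
```

View pics/p3.png

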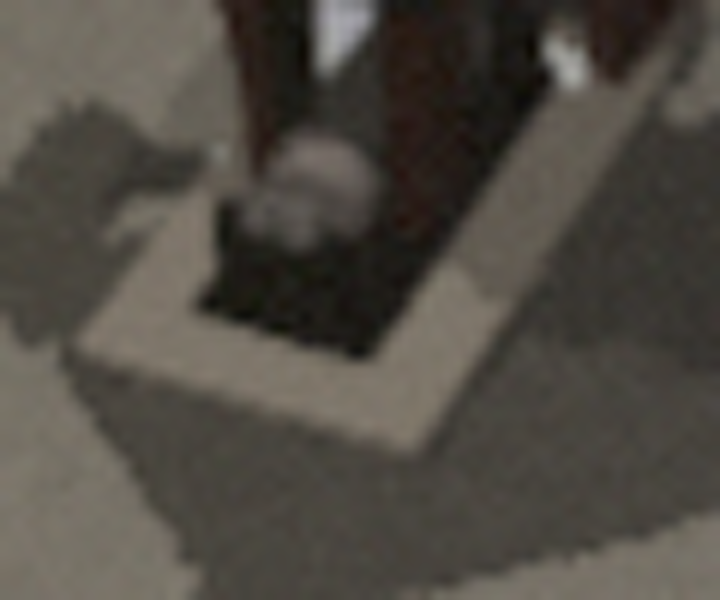

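Run:
```python
from m import *
o=np.array([563.8,-146.7]);u=np.array([.924,.383]);w=np.array([-.383,.924])
def px(s,l,z): p=o+u*s+w*l; return ((proj('scene',[[p[0],p[1],z]])[0]-[255,185])*12).round()
print('lip',[px(s,l,38) for s in(33.5,37.5) for l in(9,-9)])
print('plate front corners (seen 75,345;415,450)',px(65,42,8),px(65,-42,8))
for t in(0,5,10,15):
    t=np.radians(t); # pivot: cell x=+6 at s=.7, z=29
    f=lambda x,r:(0.7+(x-6)*np.cos(t)-r*np.sin(t),29+(x-6)*np.sin(t)+r*np.cos(t))
    a=f(32.5,13);b=f(32.5,0);k=f(37.5,0); print(np.degrees(t).round(),'top',px(a[0],0,a[1]),'sides',px(b[0],13,b[1]),px(b[0],-13,b[1]),'knob',px(k[0],0,k[1]))
```

```text
lip [array([314., 218.]), array([239., 197.]), array([306., 230.]), array([231., 208.])]
plate front corners (seen 75,345;415,450) [398. 455.] [ 50. 351.]
0.0 top [288. 175.] sides [346. 235.] [239. 205.] knob [282. 234.]
5.0 top [290. 164.] sides [346. 227.] [238. 196.] knob [282. 225.]
10.0 top [292. 152.] sides [346. 218.] [238. 188.] knob [281. 214.]
15.0 top [295. 141.] sides [346. 209.] [238. 179.] knob [282. 203.]
```

The face rim sits about 40 px higher than a level cell would. So the cell has pitched knob-up by roughly 15° in the pads, and the knob is resting on the lip. I'll lift clear and level it by pitching the tool.

Emit:
servo_tool([
  [[1,0,0,0.1,0,0,0],[1,0,0,0.1,0,0,0],[1,0,0,0.15,0,0,0],[1,0,0,0,0,0,0],[1,0,0,0,0,0,0]],
])

```text
t: 13.03
ee_pos: [563.2, -145.6, 108.0]
orientation: [-0.61, 3.079, -0.002]
ft_force: [7.6, 4.3, -2.2]
width: 25.3
grasp_force: 30.0
```

Run:
```python
from m import *
meas(5)
b=vision.get_image('scene')[175:225,255:315,::-1]; cv2.imwrite('pics/p4.png',cv2.resize(b,(720,600),interpolation=cv2.INTER_CUBIC))
o=np.array([563.8,-146.7]);u=np.array([.924,.383]);w=np.array([-.383,.924])
e=readout.get_obs()['ee_pos']; s0=(e[:2]-o)@u; z0=e[2]-67.6
def px(s,l,z): p=o+u*s+w*l; return ((proj('scene',[[p[0],p[1],z]])[0]-[255,175])*12+[20,-6]).round()
for t in(-5,0,5,10,15,20):
    t=np.radians(t)
    f=lambda x,r:(s0+(x-6)*np.cos(t)-r*np.sin(t),z0+(x-6)*np.sin(t)+r*np.cos(t))
    a=f(32.5,13);b=f(32.5,0);c=f(32.5,-13);k=f(37.5,0); print(np.degrees(t).round(),'top',px(a[0],0,a[1]),'bot',px(c[0],0,c[1]),'sides',px(b[0],13,b[1]),px(b[0],-13,b[1]),'knob',px(k[0],0,k[1]))
```

```text
F.u 8.67 Fz -1.00 s -0.12 z 108.0 lat 1.2 [ 0.72 -1.31  0.06] t 13.2333
F.w 0.62
-5.0 top [304. 259.] bot [318. 341.] sides [365. 316.] [257. 285.] knob [301. 316.]
0.0 top [306. 247.] bot [315. 337.] sides [364. 308.] [256. 277.] knob [300. 307.]
5.0 top [307. 236.] bot [312. 332.] sides [364. 300.] [256. 269.] knob [299. 297.]
10.0 top [310. 224.] bot [309. 326.] sides [364. 291.] [255. 260.] knob [299. 287.]
15.0 top [312. 212.] bot [307. 319.] sides [364. 282.] [255. 251.] knob [299. 276.]
20.0 top [315. 201.] bot [305. 312.] sides [365. 272.] [256. 241.] knob [300. 264.]
```

View pics/p4.png

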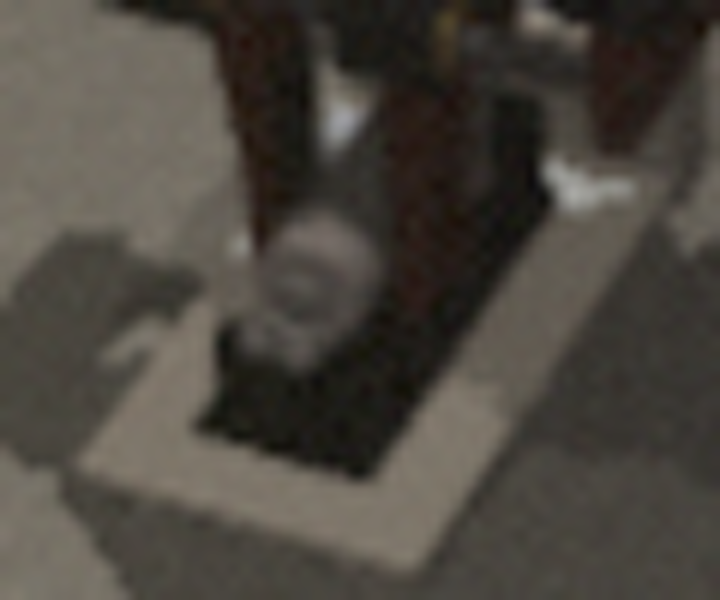

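Face top at (325,207) and knob at about (297,280) give a tilt of about 13°. I'll pitch the tool 12° knob-down about the grip point.

Emit:
servo_tool([
  [[1,0.108,0.045,-0.004,-0.307,0.74,0],[1,0.108,0.045,-0.012,-0.307,0.74,0],[1,0.108,0.045,-0.02,-0.307,0.74,0],[1,0,0,0,0,0,0],[1,0,0,0,0,0,0]],
])

```text
t: 13.75
ee_pos: [576.2, -140.1, 106.0]
orientation: [0.573, -2.882, 0.062]
ft_force: [6.6, 1.6, -1.7]
width: 25.3
grasp_force: 30.0
```

Run:
```python
from m import *
meas(5)
o=readout.get_obs();R=cv2.Rodrigues(np.array(o['orientation']))[0];g=o['ee_pos']+R[:,2]*67.6
d=g[:2]-[563.8,-146.7];print('tool z',R[:,2].round(3),'grip s %.2f lat %.2f z %.2f'%(d@u,d@np.array([-.383,.924]),g[2]))
b=vision.get_image('scene')[175:225,255:315,::-1]; cv2.imwrite('pics/p5.png',cv2.resize(b,(720,600),interpolation=cv2.INTER_CUBIC))
```

```text
F.u 7.36 Fz -1.60 s 13.65 z 106.1 lat 1.3 [ 0.49 -1.49  0.06] t 13.95
F.w -0.84
tool z [-0.188 -0.079 -0.979] grip s -0.37 lat 1.18 z 40.08
```

View pics/p5.png

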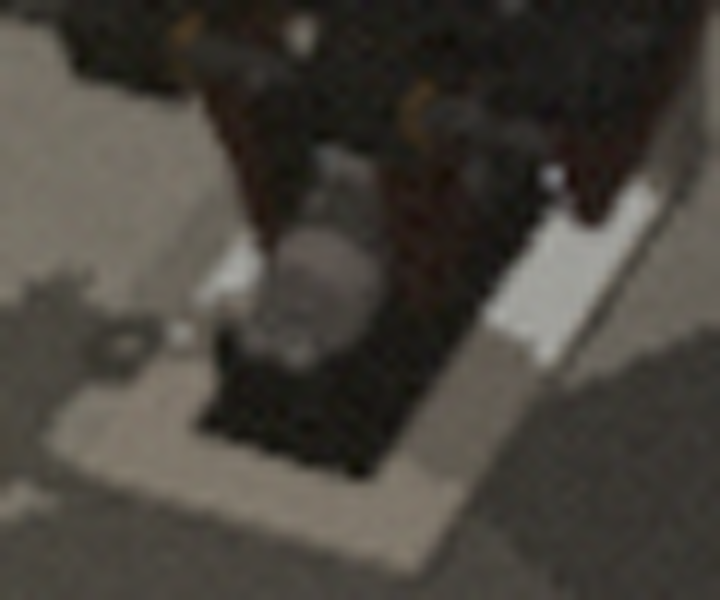

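Emit:
servo_tool([
  [[1,0.057,0.024,-0.017,-0.17,0.42,0],[1,0.057,0.024,-0.017,-0.17,0.42,0],[1,-0.02,-0.009,0,0,0,0],[1,-0.02,-0.008,0,0,0,0],[1,0,0,0,0,0,0]],
])

```text
t: 14.47
ee_pos: [578.7, -139.1, 104.6]
orientation: [0.556, -2.807, 0.081]
ft_force: [8.6, 2.6, -4.3]
width: 25.3
grasp_force: 30.0
```

```bash
cat > g.py <<'E'
from m import *
def grip():
    meas(5)
    o=readout.get_obs();R=cv2.Rodrigues(np.array(o['orientation']))[0];g=o['ee_pos']+R[:,2]*67.6
    d=g[:2]-[563.8,-146.7];print('tool z',R[:,2].round(3),'grip s %.2f lat %.2f z %.2f'%(d@u,d@np.array([-.383,.924]),g[2]))
grip()
b=vision.get_image('scene')[175:225,255:315,::-1]; cv2.imwrite('pics/p6.png',cv2.resize(b,(720,600),interpolation=cv2.INTER_CUBIC))
# reddish-grey face mask rim numbers in old and new frame
for f in('p4','p5','p6'):
    im=cv2.imread('pics/%s.png'%f).astype(int); col=im[190:390,325].sum(1)//3; print(f,col[::6])
E
python3 g.py
```

```text
F.u 8.55 Fz -3.74 s 16.71 z 104.7 lat 1.3 [ 0.6  -1.76  0.07] t 14.6667
F.w -0.99
tool z [-0.259 -0.108 -0.96 ] grip s -2.26 lat 1.27 z 39.79
p4 [ 44  46  53  64  78  90 100 104 108 108 101  91  80  72  68  69  69  68
  66  63  62  62  67  73  72  65  56  47  37  32  26  24  22  21]
p5 [52 57 56 51 48 49 60 74 84 86 89 88 88 87 82 76 69 66 62 62 61 62 62 62
 63 62 57 50 39 30 27 30 29 27]
p6 [ 64  58  51  45  53  70  91 105 109 102  93  87  86  87  84  80  72  65
  60  59  56  55  57  59  58  56  50  44  35  28  24  25  25  25]
```

Run:
```python
from m import *
o=np.array([563.8,-146.7]);w=np.array([-.383,.924])
def px(s,l,z): p=o+u*s+w*l; return ((proj('scene',[[p[0],p[1],z]])[0]-[255,175])*12+[20,-6])
a=np.linspace(0,2*np.pi,200)
for nm,s0,z0,l0,row in(('p4',-.12,40.4,1.2,214),('p5',-.37,40.08,1.2,230),('p6',-2.26,39.79,1.27,223)):
  for g in(6,4):
    res=[]
    for td in range(-6,22,3):
        t=np.radians(td); P=[px(s0+(32.5-g)*np.cos(t)-13*np.cos(b)*np.sin(t),l0+13*np.sin(b),z0+(32.5-g)*np.sin(t)+13*np.cos(b)*np.cos(t)) for b in a]
        P=np.array(P); q=P[abs(P[:,0]-325)<4]; res.append((td,int(q[:,1].min())))
    print(nm,g,row,res)
```

```text
p4 6 214 [(-6, 266), (-3, 259), (0, 252), (3, 245), (6, 237), (9, 230), (12, 222), (15, 215), (18, 207), (21, 200)]Traceback (most recent call last):
  File "<stdin>", line 9, in <module>
  File "<stdin>", line 3, in px
  File "h.py", line 14, in proj
    K,D,r,t=cam(n); return cv2.projectPoints(np.array(P,float).reshape(-1,1,3),r,t,K,D)[0].reshape(-1,2)
            ~~~^^^
  File "h.py", line 4, in cam
    p=vision.camera_params(n); K=np.array([[p['fx'],0,p['cx']],[0,p['fy'],p['cy']],[0,0,1.]])
ValueError: time passes only in moves, steps and waits
```

```bash
cat > pr.py <<'E'
from m import *
o=np.array([563.8,-146.7]);w=np.array([-.383,.924])
a=np.linspace(0,2*np.pi,400)
def pred(s0,z0,l0,g,tds,c0=(255,175)):
    L=[]
    for td in tds:
        t=np.radians(td); s=s0+(32.5-g)*np.cos(t)-13*np.cos(a)*np.sin(t); l=l0+13*np.sin(a); z=z0+(32.5-g)*np.sin(t)+13*np.cos(a)*np.cos(t)
        L.append(np.c_[o+s[:,None]*u+l[:,None]*w,z])
    P=(proj('scene',np.array(L))-c0)*12+[20,-6]; P=P.reshape(len(tds),-1,2)
    return [(td,int(p[abs(p[:,0]-325)<4][:,1].min())) for td,p in zip(tds,P)]
E
python3 - <<'E'
from pr import *
for nm,s0,z0,l0,row in(('p5',-.37,40.08,1.2,230),('p6',-2.26,39.79,1.27,223)):
  for g in(6,4): print(nm,g,row,pred(s0,z0,l0,g,range(-6,22,3)))
print(readout.get_obs()['t'])
E
```

```text
p5 6 230 [(-6, 266), (-3, 259), (0, 252), (3, 245), (6, 237), (9, 230), (12, 222), (15, 215), (18, 207), (21, 199)]
p5 4 230 [(-6, 274), (-3, 267), (0, 260), (3, 252), (6, 244), (9, 236), (12, 228), (15, 220), (18, 212), (21, 204)]
p6 6 223 [(-6, 260), (-3, 253), (0, 246), (3, 239), (6, 231), (9, 224), (12, 216), (15, 209), (18, 201), (21, 194)]
p6 4 223 [(-6, 268), (-3, 261), (0, 254), (3, 246), (6, 238), (9, 230), (12, 222), (15, 214), (18, 206), (21, 198)]
14.7667
```

Emit:
servo_tool([
  [[1,-0.026,-0.011,0,0,0,0],[1,0,0,-0.05,0,0,0],[1,0,0,-0.05,0,0,0],[1,0,0,0,0,0,0]],
])

```text
t: 15.1
ee_pos: [578.0, -139.5, 101.6]
orientation: [0.556, -2.808, 0.081]
ft_force: [7.6, 3.3, 6.1]
width: 25.2
grasp_force: 30.0
```

```bash
sed -i '/^b=/,$d' g.py; sed -i 's/^grip()//' g.py
cat >> g.py <<'E'
def rim():
    im=vision.get_image('scene')[175:225,255:315].mean(2); im=cv2.resize(im,(720,600),interpolation=cv2.INTER_CUBIC)
    print('col325',im[190:450:6,325].astype(int))
if __name__=='__main__': grip();rim()
E
python3 g.py
```

```text
F.u 8.24 Fz 5.18 s 15.84 z 101.7 lat 1.2 [ 0.59 -1.04 -0.03] t 15.3
F.w -0.10
tool z [-0.258 -0.108 -0.96 ] grip s -3.09 lat 1.14 z 36.86
col325 [ 54  50  47  44  43  47  63  83  98 102 102  97  91  87  87  88  82  73
  66  63  63  64  64  64  62  59  49  38  32  33  30  26  25  26  25  24
  24  25  25  24  26  29  28  24]
```

Emit:
servo_tool([
  [[1,0,0,-0.04,0,0,0],[1,0,0,-0.04,0,0,0],[1,0,0,0,0,0,0]],
])

```text
t: 15.65
ee_pos: [578.0, -139.6, 98.7]
orientation: [0.556, -2.808, 0.081]
ft_force: [7.0, 3.4, 7.3]
width: 25.3
grasp_force: 30.0
```

```bash
python3 g.py
```

```text
F.u 8.40 Fz 6.49 s 15.86 z 98.7 lat 1.2 [ 0.56 -0.89 -0.02] t 15.85
F.w 0.10
tool z [-0.258 -0.108 -0.96 ] grip s -3.10 lat 1.12 z 33.87
col325 [38 55 59 52 47 45 44 49 68 89 99 96 93 89 87 86 86 85 80 73 67 64 63 64
 62 59 50 39 31 27 25 26 25 25 25 24 23 23 24 25 25 25 25 25]
```

Emit:
servo_tool([
  [[1,0,0,-0.04,0,0,0],[1,0,0,-0.03,0,0,0],[1,0,0,0,0,0,0]],
])

```text
t: 16.2
ee_pos: [577.9, -139.6, 96.3]
orientation: [0.556, -2.807, 0.081]
ft_force: [5.6, 3.9, 10.2]
width: 25.2
grasp_force: 30.0
```

```bash
python3 g.py; python3 -c "
from pr import *
print(pred(-3.1,31,1.1,4,range(-6,16,3)))"
```

```text
F.u 6.80 Fz 10.23 s 15.75 z 96.4 lat 1.2 [ 0.58 -0.73 -0.01] t 16.4
F.w 1.93
tool z [-0.259 -0.108 -0.96 ] grip s -3.20 lat 1.13 z 31.46
col325 [ 27  27  41  58  63  56  49  46  54  69  92 109 113 104  96  90  88  88
  84  77  70  66  63  64  61  57  49  40  31  26  24  26  23  21  20  22
  24  25  24  22  24  26  24  22]
[(-6, 294), (-3, 287), (0, 280), (3, 272), (6, 264), (9, 257), (12, 249), (15, 241)]
```

Emit:
servo_tool([
  [[1,0,0,0.04,0,0,0],[1,-0.03,-0.012,0,0,0,0],[1,0,0,0,0,0,0],[1,0,0,0,0,0,0]],
])

```text
t: 16.83
ee_pos: [577.3, -139.9, 97.2]
orientation: [0.556, -2.81, 0.081]
ft_force: [9.7, 4.4, 1.5]
width: 25.8
grasp_force: 30.0
```

```bash
python3 g.py
```

```text
F.u 10.27 Fz 2.00 s 15.04 z 97.2 lat 1.1 [ 0.85 -1.62 -0.07] t 17.0333
F.w 1.17
tool z [-0.257 -0.108 -0.96 ] grip s -3.80 lat 1.08 z 32.27
col325 [ 27  39  53  61  61  56  57  63  73  86 112 134 135 117 101  91  84  84
  76  69  63  62  63  64  63  59  51  42  34  29  25  26  25  24  24  24
  24  23  22  20  19  19  22  25]
```

Emit:
servo_tool([
  [[1,0,0,-0.04,0,0,0],[1,0,0,-0.04,0,0,0],[1,0,0,0,0,0,0]],
])

```text
t: 17.38
ee_pos: [577.1, -140.0, 95.2]
orientation: [0.556, -2.808, 0.082]
ft_force: [5.4, 5.3, 13.6]
width: 25.4
grasp_force: 30.0
```

```bash
python3 g.py
```

```text
F.u 7.52 Fz 12.63 s 14.88 z 95.2 lat 1.1 [ 0.71 -0.68  0.  ] t 17.5833
F.w 2.48
tool z [-0.258 -0.108 -0.96 ] grip s -4.01 lat 1.06 z 30.29
col325 [ 24  23  41  61  66  56  49  46  55  69  91 106 110 101  94  90  87  86
  81  75  68  64  63  64  61  57  50  43  34  29  24  23  23  24  25  24
  22  20  23  27  28  26  25  25]
```

Run:
```python
from pr import *
im=vision.get_image('scene').mean(2).astype(int)
im0=cv2.imread('pics/raw_scene1.png').mean(2).astype(int)
np.set_printoptions(linewidth=200)
print('cols 270..292');
print('empty');print(im0[190:210,270:292])
print('now');print(im[186:208,270:292])
off=np.array([20,-6])/12
def P(s,l,z): p=o+u*s+w*l; return (proj('scene',[[*p,z]])[0]+off).round(1)
print('lip edge top',P(33.5,9,38),P(33.5,-9,38),'outer',P(37.5,9,38),P(37.5,-9,38))
```

```text
cols 270..292
empty
[[109 107 103 102 101 106 104 112 135 153 156 154 137  84  32  31  45  59  59  55  51  53]
 [105 101 103  99 102 102 108 130 150 153 152 153 128  47  33  33  46  57  58  58  57  59]
 [103 102 101 104 105 106 123 148 153 153 153 157 129  61  29  30  36  50  44  47  53  55]
 [103 103 104 103 108 115 140 153 149 154 154 153 128  56  30  30  26  32  35  36  40  44]
 [104 105 107 107 114 136 149 151 150 154 154 140  96  38  33  28  28  27  30  30  29  29]
 [103 105 103 108 128 150 153 153 155 153 145 114  53  35  31  33  37  32  33  32  36  28]
 [104 103 102 122 146 153 152 152 153 144 118  66  36  37  39  35  31  31  29  33  35  34]
 [105 106 115 138 153 152 151 154 156 133  71  36  36  34  39  35  35  37  39  36  37  34]
 [107 111 131 148 153 152 150 154 140  97  44  31  33  36  36  32  32  39  37  36  34  30]
 [109 122 148 153 152 153 154 146 110  51  33  33  34  35  30  32  38  32  36  33  34  35]
 [122 144 154 150 153 145 141 135  70  33  37  34  34  32  35  35  33  39  39  36  32  33]
 [137 154 145 123 110 116 129 130  83  48  35  34  33  32  36  32  35  32  34  
[... 2122 characters left out ...]
9  86  82  79  70  65  66  64  66  60  66  71  75  71  63  49  24  28  29  29]
 [ 91  88  82  48  40  58  62  59  62  71  72  66  66  64  66  64  51  38  25  28  25  23]
 [126  88  73  20  36  55  62  57  53  59  63  54  58  60  64  58  43  26  22  23  31  31]
 [108  91  74  26  26  42  46  42  52  65  62  44  39  39  52  56  26  20  23  25  19  18]
 [ 89  88  71  34  23  27  24  33  43  50  49  32  22  29  46  38  24  24  27  23  25  35]
 [107 103  77  40  26  26  24  24  29  23  26  26  22  29  31  24  22  24  25  24  25  58]
 [116 113  89  35  24  28  22  25  21  21  24  23  22  22  29  24  23  22  23  28  42  72]]
lip edge top [282.8 202.7] [276.6 200.9] outer [282.1 203.7] [275.9 201.9]
```

Run:
```python
from pr import *
def cols(f,x0,y0,sc,cx,r):
    im=cv2.imread('pics/'+f).mean(2); x=int((cx-x0)*sc); return [(r0,int(im[int((r0-y0)*sc),x])) for r0 in np.arange(*r)]
off=np.array([20,-6])/12
def rect(s0,z0,l0,g,tds):
    for td in tds:
        t=np.radians(td); s=s0+(32.5-g)*np.cos(t)-13*np.cos(a)*np.sin(t); l=l0+13*np.sin(a); z=z0+(32.5-g)*np.sin(t)+13*np.cos(a)*np.cos(t)
        p=proj('scene',np.c_[o+s[:,None]*u+l[:,None]*w,z])+off
        k=o+u*(s0+(37.5-g)*np.cos(t)); k=proj('scene',[[*k,z0+(37.5-g)*np.sin(t)]])[0]+off
        print(td,'x',p.min(0).round(1),p.max(0).round(1),'knob',k.round(1))
print('p1 seen (crop6, 240,150)'); im=cv2.imread('pics/p1.png').mean(2).astype(int)
sub=cv2.resize(cv2.imread('pics/p1.png'),(120,90),interpolation=cv2.INTER_AREA).mean(2).astype(int)
print(sub[33:56,32:50]); rect(-.25,55.5,.1,6,(0,5,10,15))
print('p2');sub=cv2.resize(cv2.imread('pics/p2.png'),(120,90),interpolation=cv2.INTER_AREA).mean(2).astype(int)
print(sub[40:60,32:50]); rect(.37,29.5,-.6,6,(0,5,10,15))
```

```text
p1 seen (crop6, 240,150)
[[108  93  55  31  32  25  25  24  30  54  61  46  46  43  34  30  27  28]
 [109  98  67  29  33  29  19  26  32  37  47  47  47  45  37  29  29  31]
 [111 103  73  33  27  28  28  29  34  44  47  47  47  45  35  29  32  31]
 [112 109  83  35  27  29  25  31  42  48  50  46  45  47  44  33  33  33]
 [112 112  89  38  33  29  35  48  55  53  52  49  52  51  45  35  28  32]
 [108 109  89  42  34  37  54  73  80  78  70  55  49  47  40  31  30  31]
 [109 106  83  44  40  54  74  90 103 101  98  82  61  45  39  34  29  26]
 [106  97  81  54  56  74  89 100 108 107 104  95  78  53  39  32  26  30]
 [ 96  94  83  63  66  76  83  84  91  96 101  96  83  62  45  31  32  33]
 [ 93  93  82  70  71  74  76  73  72  81  88  92  81  68  46  34  30  31]
 [ 96  96  90  79  71  71  78  81  74  70  77  83  75  60  43  33  32  32]
 [ 96  96 104 103  76  67  74  81  74  67  71  72  67  51  33  25  33  34]
 [ 95 100 120 128  89  66  63  68  66  63  70  68  61  38  26  28  28  34]
 [ 94  96 106 111  91  70  61  61  60  64  71  67  55  32  24  24  30  31]
 [ 94  91  90  89  91  85
[... 1862 characters left out ...]
77  80  69  65  67  62  42  29  26  30  31]
 [ 92  34  26  45  54  54  64  78  79  60  44  48  46  34  28  26  28  23]
 [ 93  36  20  27  31  36  46  58  56  41  27  30  30  27  28  28  27  27]
 [ 98  49  29  28  24  27  31  32  33  24  25  28  24  18  26  26  23  25]
 [ 95  46  25  27  28  24  27  23  25  23  24  27  28  24  24  23  25  29]
 [ 70  32  27  26  27  27  26  22  18  24  22  23  27  29  25  27  27  39]
 [ 40  25  27  25  27  29  29  23  26  29  28  25  21  25  24  22  29  69]]
0 x [276.4 198.6] [285.4 206.4] knob [280.2 203.8]
5 x [276.4 197.7] [285.3 206. ] knob [280.2 203. ]
10 x [276.3 196.7] [285.3 205.5] knob [280.2 202.1]
15 x [276.3 195.8] [285.4 204.9] knob [280.2 201.2]
```

Run:
```python
from pr import *
off=np.array([20,-6])/12
def rect(s0,z0,l0,g,tds):
    for td in tds:
        t=np.radians(td); s=s0+(32.5-g)*np.cos(t)-13*np.cos(a)*np.sin(t); l=l0+13*np.sin(a); z=z0+(32.5-g)*np.sin(t)+13*np.cos(a)*np.cos(t)
        p=proj('scene',np.c_[o+s[:,None]*u+l[:,None]*w,z])+off
        k=o+u*(s0+(37.5-g)*np.cos(t)); k=proj('scene',[[*k,z0+(37.5-g)*np.sin(t)]])[0]+off
        print(td,'x',p.min(0).round(1),p.max(0).round(1),'knob',k.round(1))
sub=cv2.resize(cv2.imread('pics/g2.png')[:,400:],(160,120),interpolation=cv2.INTER_AREA).mean(2).astype(int)
print('origin 264,174');print(sub[64:86,34:54]); rect(31.4,99.6,0,6,(0,5,10,15))
```

```text
origin 264,174
[[ 96  60  31  30  31  26  22  26  39  75 108  93  62  45  35  34  29  27
   29  25]
 [ 98  66  32  29  31  26  23  24  36  69  96  72  52  47  37  32  32  33
   32  29]
 [109  86  35  29  31  27  22  24  31  57  72  51  49  48  38  31  35  35
   31  31]
 [112  95  50  34  31  26  23  20  23  42  52  45  49  50  40  34  36  36
   31  33]
 [110  97  58  34  30  26  26  23  34  43  47  49  51  50  43  33  35  31
   30  30]
 [108  97  57  30  28  28  27  29  38  43  48  49  46  50  43  34  30  31
   29  28]
 [109  99  66  34  28  30  33  38  45  49  50  48  48  47  44  34  28  29
   30  26]
 [111 106  82  38  29  32  47  62  68  64  59  50  49  51  47  35  31  27
   29  25]
 [109 109  89  39  34  49  74  84  84  88  88  72  55  50  41  33  30  32
   30  28]
 [110 112  88  39  55  83  96 101 101 103 105  93  77  56  42  31  28  34
   31  29]
 [110 112  91  54  65  83  91  96 103 107 104  98  88  67  43  31  33  28
   29  28]
 [111 110  98  71  68  70  76  80  86  92  96  95  87  73  47  35  32  27
   28  30]
 [110 111 101  78  71  72  74  74  75  75  79  84  81  71  49  31
[... 289 characters left out ...]
107  97  79  64  60  60  61  68  70  75 104 142 149 120  95
   85  70]
 [112 111 112 114 108  97  83  70  67  65  68  78  94 127 156 159 153 142
  111  53]
 [112 110 112 112 109 107 100  94  84  80  80  90 120 150 159 160 159 158
  130  65]
 [109 108 111 112 111 109 107 107 104  94  93 110 141 158 158 158 157 158
  128  61]
 [106 106 111 112 113 110 110 110 107  98 110 137 156 159 158 159 158 144
   94  41]
 [110 111 110 109 111 110 110 109 100 101 125 154 158 157 158 159 149 115
   55  30]]
0 x [268.6 185.1] [278.1 193.6] knob [272.4 190.6]
5 x [268.5 184.1] [278.  193.1] knob [272.3 189.8]
10 x [268.5 183.1] [278.  192.6] knob [272.3 188.8]
15 x [268.5 182.1] [278. 192.] knob [272.3 187.8]
```

The seated-height arithmetic (grip at 28.8–29.5 mm) can only fit a cell that was already level with its knob below the lip. So the earlier "tilt" was an image bias, and the cell is now nose-down about 8°. I'll pitch the tool back to level it, then move forward.

Emit:
servo_tool([
  [[1,-0.107,-0.044,0.024,0.307,-0.74,0],[1,-0.107,-0.044,0.024,0.307,-0.74,0],[1,0,0,0,0,0,0],[1,0,0,0,0,0,0]],
])

```text
t: 18.07
ee_pos: [567.6, -144.0, 96.6]
orientation: [0.581, -2.944, 0.044]
ft_force: [5.9, 4.8, 5.0]
width: 25.7
grasp_force: 30.0
```

```bash
python3 g.py
```

```text
F.u 7.22 Fz 5.68 s 4.76 z 96.4 lat 1.1 [ 0.42 -0.81  0.  ] t 18.2667
F.w -0.14
tool z [-0.133 -0.056 -0.99 ] grip s -4.86 lat 1.00 z 29.40
col325 [25 21 23 30 37 41 44 45 53 63 74 80 84 84 83 81 77 73 69 67 68 71 73 73
 69 64 56 49 36 25 18 18 21 25 26 24 23 23 23 24 23 22 23 26]
```

Emit:
servo_tool([
  [[1,0.035,0.014,-0.01,0,0,0],[1,0.035,0.014,0,0,0,0],[1,0,0,0,0,0,0]],
])

```text
t: 18.62
ee_pos: [570.7, -142.7, 96.0]
orientation: [0.583, -2.942, 0.044]
ft_force: [4.5, 2.3, 9.2]
width: 25.3
grasp_force: 30.0
```

```bash
python3 g.py
```

```text
F.u 5.89 Fz 8.82 s 7.84 z 96.0 lat 1.1 [ 0.33 -0.52 -0.02] t 18.8167
F.w -0.10
tool z [-0.133 -0.056 -0.989] grip s -1.94 lat 1.02 z 29.17
col325 [44 31 26 31 35 39 42 43 43 43 53 64 75 81 85 84 84 83 79 75 70 68 70 75
 76 72 62 51 42 38 30 26 25 28 28 25 22 21 21 24 27 29 29 27]
```

Emit:
servo_tool([
  [[1,0.035,0.014,0,0,0,0],[1,0.025,0.01,0,0,0,0],[1,0,0,0,0,0,0]],
])

```text
t: 19.17
ee_pos: [572.4, -141.9, 95.8]
orientation: [0.582, -2.94, 0.044]
ft_force: [3.9, 1.5, 8.9]
width: 24.9
grasp_force: 30.0
```

```bash
python3 g.py
```

```text
F.u 4.24 Fz 8.57 s 9.82 z 95.9 lat 1.2 [ 0.18 -0.33  0.03] t 19.3667
F.w 0.51
tool z [-0.135 -0.056 -0.989] grip s -0.04 lat 1.12 z 29.02
col325 [76 66 51 41 36 38 40 43 45 47 49 51 61 72 81 84 87 87 85 83 78 74 74 77
 74 69 59 50 37 30 25 27 28 29 27 24 25 28 27 25 23 23 24 26]
```

Emit:
servo_tool([
  [[1,0.035,0.014,0,0,0,0],[1,0,0,0,0,0,0],[1,0,0,0,0,0,0]],
])

```text
t: 19.72
ee_pos: [573.5, -141.3, 95.7]
orientation: [0.582, -2.94, 0.044]
ft_force: [2.1, 1.2, 7.7]
width: 25.3
grasp_force: 30.0
```

```bash
python3 g.py
```

```text
F.u 2.92 Fz 7.89 s 10.97 z 95.7 lat 1.3 [ 0.14 -0.12 -0.01] t 19.9167
F.w 0.05
tool z [-0.135 -0.056 -0.989] grip s 1.03 lat 1.25 z 28.88
col325 [82 76 66 57 47 41 39 43 46 49 46 43 51 64 75 81 84 84 84 84 80 74 75 78
 75 68 57 47 36 30 26 25 25 27 25 24 24 26 26 26 25 23 24 26]
```

Emit:
servo_tool([
  [[1,0.046,0.019,0,0,0,0],[1,0,0,0,0,0,0],[1,0,0,0,0,0,0]],
])

```text
t: 20.27
ee_pos: [574.9, -140.7, 95.6]
orientation: [0.582, -2.939, 0.043]
ft_force: [1.2, 0.1, 8.5]
width: 25.2
grasp_force: 30.0
```

```bash
python3 g.py
```

```text
F.u 1.75 Fz 8.71 s 12.53 z 95.6 lat 1.3 [-0.06  0.07  0.04] t 20.4667
F.w -0.43
tool z [-0.136 -0.056 -0.989] grip s 2.55 lat 1.34 z 28.77
col325 [131 121 104  85  62  47  38  40  42  45  44  43  46  53  65  75  83  84
  86  84  81  78  77  78  74  67  59  51  39  30  24  23  21  21  26  30
  29  25  24  25  25  24  21  20]
```

Emit:
servo_tool([
  [[1,0.046,0.019,0,0,0,0],[1,0,0,0,0,0,0],[1,0,0,0,0,0,0]],
])

```text
t: 20.82
ee_pos: [575.4, -140.4, 95.5]
orientation: [0.582, -2.936, 0.043]
ft_force: [-2.9, -2.8, 10.9]
width: 25.5
grasp_force: 30.0
```

```bash
python3 g.py
```

```text
F.u -3.69 Fz 10.83 s 13.15 z 95.5 lat 1.3 [-0.67  0.76  0.06] t 21.0167
F.w -2.10
tool z [-0.14  -0.057 -0.989] grip s 2.94 lat 1.36 z 28.70
col325 [126 121 106  85  62  48  41  45  46  47  47  48  51  55  65  74  80  82
  85  87  85  82  82  82  77  69  59  51  38  29  24  25  24  24  25  27
  26  24  24  26  27  27  27  27]
```

The cell is against the end wall (F.u went from +1.8 to −3.7 N) with the grip 28.7 mm high, so the knob is under the lip. Releasing.

Emit:
servo_tool([
  [[0.3,0,0,0,0,0,0],[0.2,0,0,0,0,0,0],[0,0,0,0,0,0,0],[-0.1,0,0,0,0,0,0],[-0.1,0,0,0,0,0,0]],
])

```text
t: 21.53
ee_pos: [576.8, -139.2, 94.3]
orientation: [0.582, -2.937, 0.042]
ft_force: [0.5, -0.1, -0.2]
width: 47.5
grasp_force: 0.0
```

Emit:
servo_tool([
  [[-0.1,0.04,0.015,0.3,0,0,0],[-0.1,0.06,0.025,0.5,0,0,0],[-0.1,0.12,0.05,0.9,0,0,0],[-0.1,0.12,0.05,0.9,0,0,0],[-0.1,0,0,0.9,0,0,0]],
])

```text
t: 21.95
ee_pos: [591.4, -133.1, 236.7]
orientation: [0.583, -2.938, 0.043]
ft_force: [0.3, 0.2, 0.6]
width: 48.4
grasp_force: 0.0
```

Emit:
servo_tool([
  [[-0.1,0,0.9,0.3,0,0,0],[-0.1,0,1,0,0,0,0],[-0.1,0,1,0,0,0,0],[-0.1,0,1,0,0,0,0],[-0.1,0,1,0,0,0,0]],
])

```text
t: 22.37
ee_pos: [590.7, 64.2, 247.8]
orientation: [0.582, -2.939, 0.043]
ft_force: [1.0, -0.0, 0.3]
width: 48.4
grasp_force: 0.0
```

Emit:
servo_tool([
  [[-0.1,0,1,0,0,0,0],[-0.1,0,1,0,0,0,0],[-0.1,0,1,0,0,0,0],[-0.1,0,0,0,0,0,0],[-0.1,0,0,0,0,0,0]],
])

```text
t: 22.78
ee_pos: [590.6, 184.6, 247.2]
orientation: [0.588, -2.937, 0.043]
ft_force: [0.2, -0.6, -0.5]
width: 48.3
grasp_force: 0.0
```

Run:
```python
from pr import *
np.set_printoptions(linewidth=200)
T=vision.get_image('top');S=vision.get_image('scene')
cv2.imwrite('pics/raw_top_end.png',T[:,:,::-1]);cv2.imwrite('pics/raw_scene_end.png',S[:,:,::-1])
print('scene 268..306 x 176..208');print(S.mean(2).astype(int)[176:208,268:306])
print('top 405..442, 252..306');print(T.mean(2).astype(int)[252:306,405:442])
def P(n,s,l,z): p=o+u*s+w*l; return proj(n,[[*p,z]])[0].round(1)
for n in('scene','top'):
    print(n,'level: top knob-end rim',P(n,32.5,0,41),'top flat rim',P(n,-32.5,0,41),'lip edge',P(n,33.5,9,38),P(n,33.5,-9,38),'tilt14 rim top',P(n,29,0,57), 'flat sides',P(n,-32.5,13,28),P(n,-32.5,-13,28))
```

```text
scene 268..306 x 176..208
[[111 114 119 ... 122  68  42]
 [111 116 115 ... 153 140 140]
 [114 113 113 ... 113 122 134]
 ...
 [166 166 166 ... 111 118 115]
 [169 167 166 ... 114 120 115]
 [166 168 169 ... 116 113 115]]
top 405..442, 252..306
[[ 99 102 102 ... 100 100 100]
 [100 102  93 ... 100 102 104]
 [ 92 110  98 ... 101 103 104]
 ...
 [101  99  99 ... 138 136 135]
 [101 101 101 ... 135 127 118]
 [102 103 103 ... 119 118 115]]
scene level: top knob-end rim [278.1 201.2] top flat rim [289.  185.9] lip edge [281.2 203.2] [274.9 201.4] tilt14 rim top [278.2 195.7] flat sides [293.7 190.8] [284.9 188.4]
top level: top knob-end rim [417.9 265.3] top flat rim [430.4 293.1] lip edge [413.7 266.6] [421.3 263.4] tilt14 rim top [420.  266.2] flat sides [423.7 295.5] [434.6 290.8]
```

Run:
```python
import cv2,numpy as np
S=cv2.imread('pics/raw_scene_end.png').mean(2).astype(int);T=cv2.imread('pics/raw_top_end.png').mean(2).astype(int)
print('scene r178-209 c268-300')
for r in range(178,210): print(r,' '.join('%3d'%v for v in S[r,268:301]))
print('top r254-302 c408-440')
for r in range(254,303): print(r,' '.join('%3d'%v for v in T[r,408:441]))
```

```text
scene r178-209 c268-300
178 114 113 113 112 112 113 116 114 117 115 114 112 115 119 117 102  77  79  78  79  80  79  82  79  83  77  80  81  81  79  77  78  81
179 114 111 115 114 114 113 111 114 116 116 113 118 116 114 113 104  78  79  79  76  64  72  75  81  80  80  81  81  80  79  77  81  79
180 114 116 117 112 115 115 115 114 112 114 120 115 113 115 116 104  82  79  75  64  48  55  54  59  67  74  82  77  80  80  80  80  79
181 114 113 113 115 113 116 114 116 116 113 116 115 114 113 114 102  82  75  79 107 117  85  55  54  50  56  57  61  67  73  79  78  81
182 115 112 112 110 114 112 118 112 113 114 113 114 112 116 115 111  96  82  75  97 113 108 121 120 100  83  49  40  51  55  59  69  74
183 114 112 112 119 115 117 112 114 118 115 117 116 113 113 125 130 111 108  94  75  74  83 102 104 111 110  53  33  33  30  38  47  65
184 113 113 114 113 117 115 113 113 116 115 115 115 115 119 138 156 150 142 109  78  65  61  61  67  79  83  47  34  30  35  34  38  59
185 117 113 114 115 116 117 116 113 113 118 116 114 114 131 159 167 166 152 111  79  89  87  84  68  59  58  50  43  28  34 
[... 9261 characters left out ...]
  18  16  29  61  89
298  80 117 136 138 138 138 138 138 138 138 138  95  34  12  29  40  27  12   9   9  47  58  48  63  57  36  46  37  13  11  15  19  35
299  96  91 128 138 138 138 138 138 138 138 138 111  61  17  15  35  33  16  13  12  14  36  74  64  32  45  82  66  20  25  35  40  48
300 101  80 122 137 138 138 138 138 138 138 138 138  91  22  11  30  36  27  16  21  16  36  84  83  53  34  28  30  36  40  50  68  93
301 102  94 112 133 138 138 138 138 138 138 138 138 108  57  20  19  33  33  23  14  16  16  10  22  28  35  40  50  57  68  94 124 138
302 102 103  70 121 138 138 138 138 138 138 138 138 138  93  33  34  25  17  11   7  11  20  25  36  41  50  62  91 104 125 138 138 138
```

```bash
python3 -c "
from workcell import close_job
print(close_job())"
```

```text
the job is handed in; nothing more can be done
None
```

I loaded the thick cell into the black holder, released it and handed the job in: in the last images it lies level with no knob visible above the lip, but 14 mm on the spring is not certain, since one 10.3 N reading would mean 14.1 mm if it was all spring (I put it at about 12 mm, the rest saddle friction).

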